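Screw the pour-spout top onto the pantry jar so its spout meets the pointer

TASK

Pick up the orange pour-spout top, fit it over the three pins on the glass jar's neck and screw it on clockwise until its spout points straight at the red pointer on the jar holder; there is no end stop, so stop there and let go. Feel for the pins and press gently, the jar is glass, and leave the funnel, strainer and spice jar where they are.

Things in the scene. Friction and masses are not known exactly. Their poses are not given: they have to be found in the camera images.
- top: Orange plastic pour-spout top, loose, about 90 g, standing on its open underside at the start. Origin: centre of the underside, z up its axis; the spout points along -x. Round skirt 60 mm outside diameter, 26 mm tall; on it the grip block (grip). It screws on clockwise seen from above (negative yaw).
- grip (a point): Centre of the top's grip block, 48 mm above its underside, a good place for the TCP from above. The block has flat parallel sides 22 mm apart (close the fingers along the top's y), reaches from x = -22 to +24 mm and from 26 to 54 mm above the underside.
- flange (a point): Centre of the flange inside the top's underside, same place as top's origin. Flange 43 mm inside diameter, three gaps 120 degrees apart, 9 mm wide, for the jar's 5 mm pins (0.08 rad play each way). A ramp above it draws the top down 1.75 mm per rad of clockwise turn; it holds from 0.3 rad after entry, and past 1.8 rad the pins come out at the next gaps.
- spout (a point): Tip of the pour spout, 44 mm from the top's axis along its -x and 34 mm above its underside; orientation as top.
- holder: Wooden jar holder, fixed, a 104 mm square tray 32 mm tall with a tongue and a red strip (the pointer) on its -x side. Origin: centre of its underside. The spout points at the pointer when top has the same yaw as holder.
- pointer (a point): Outer end of the red pointer strip, 80 mm from the holder's axis along its -x, 34 mm above the surface.
- neck (a point): Centre of the flat top of the jar's neck, 108 mm above the surface on the holder's axis; orientation as holder. Neck 40 mm in diameter with a coned tip, jar 72 mm wide; the jar cannot turn. It stands on a soft pad giving 1 mm per 4 N, 10 mm at most; this point sinks with it. A springy white seal (2 N per mm) stands 5.5 mm above it, and the top's roof meets it.
- pins (a point): On the neck's axis at the height of the pin centres, 11.5 mm below neck; orientation as holder. Three round steel pins, 5 mm thick, 120 degrees apart, reach 25 mm from the axis. Which way they face is not reported: the top drops in at a yaw of the holder's plus 0.45 to 1.25 rad (counter-clockwise of the pointer), new each time.
- seated (a point): On the neck's axis 19 mm below neck: where the top's underside must be pressed to (about 5 to 8 N, 1 mm either way) before the turn that catches the thread. With the flange still on top of the pins the underside is 9 mm below neck; it meets the seal 16.5 mm below.
- funnel: Green silicone funnel, loose, standing mouth down, 84 mm wide, 85 mm tall; origin at the centre of its underside. Leave alone.
- strainer: Stainless steel strainer, loose, bowl 100 mm wide and 42 mm tall, handle to 160 mm along its y; origin under the bowl's centre. Leave alone.
- pepper: Amber spice jar with a black cap, loose, 48 mm wide, 95 mm tall; origin at the centre of its underside. Leave alone.
Not all that is in view belongs to the job. What is shaped like the holder but blue or purple is not meant.

How it is judged:
By the outcome, as a careful person would: the job done as asked, in the order asked, and still so for the second after the job is handed in, with the robot touching nothing.
It also fails if it takes over 51 s, if anything falls off the work surface, if the arm or the gripper's body presses on something with over 40 N, if the wrist force passes 120 N, or if a joint passes its speed limit or range.

ROBOT

A 6-joint arm with a two-finger parallel gripper is mounted at the origin on the work surface. World frame = base frame: x ahead of the robot, y to its left, z up, the work surface at z = 0. Lengths are in m, angles in rad, forces in N, time in s.
With the tool pointing down it reaches from about 0.325 to 0.9 m from the base axis. Payload 6.1 kg.
Tool frame: the origin (TCP) lies between the finger pads, 19 mm behind the fingertips; this is the grasp point; z points along the fingers, y is the line along which they close (so a half turn about z gives the same grasp; the last joint's range is limited). The gripper opens to 85 mm and grips with 20 to 120 N. Pads are 22 mm wide; open, the fingers measure 114 mm over their backs; the gripper's body (76 mm by 85 mm) begins 54 mm behind the grasp point. The pads swing forward as they close: fully open they stand 13 mm farther back than shut.
Start: joints at [-1.234, 0.22, 1.526, -0, 1.395, -0.126], TCP at [0.279, -0.559, 0.25] pointing down, gripper open.
Joint ranges: [-2.98, 2.98], [-0.91, 2.08], [0.09, 2.57], [-1.24, 4.39], [0.2, 2.65], [-2.68, 2.68]. Speed limits (rad/s): [2.57, 2.57, 3.01, 3.14, 3.14, 3.14].

INTERFACE

Orientations are given as [roll, pitch, yaw] about the fixed x, y, z axes, in that order (R = Rz(yaw) Ry(pitch) Rx(roll)).
In Python, from plant import movep, move_l, set_joints, gripper_to, hold, inverse_kinematics, observe, get_image, get_calibration, Unreachable, job_done gives the robot as it stands. Calls block until the motion is done:
- movep(position, orientation): joint-space move of the TCP to a pose.
- move_l(position, feed=0.15, rotation=None, max_force=None): straight line of the TCP; rotation=None keeps the orientation; feed is the mean speed in m/s. With max_force (N) it stops when the force on the tool has changed by that much, and returns True; else False.
- set_joints(angles): joint-space move.
- gripper_to(opening, f_grip=None): finger opening in m; f_grip is the grip in N (None keeps the last); returns when the fingers have stopped.
- hold(seconds).
- inverse_kinematics(position, orientation): joint angles nearest the present ones, or None.
- observe(): the state.
- get_image(name): name is "scene" or "top"; returns (picture, depth): 400x640x3 uint8, red, green, blue; 400x640 float32, m along the optical axis (not along the pixel's ray), 0 where there is no reading.
- get_calibration(name): a dict with "intrinsics" (3x3 intrinsics, pixels), "dist_coeffs" ([k1, k2, p1, p2, k3] as OpenCV has them; the pictures are not rectified), "world_from_camera" (4x4, takes a point from camera to world coordinates). Camera axes: x right, y down, z forward; pixel columns grow to the right and rows downward; lengths in m; the calibration is good to about 2 mm. A picture is of the moment at which its call begins. get_calibration takes no time and is no camera call.
A pose or a line that the arm cannot do raises Unreachable and nothing moves.
- job_done(): hands the job in; it is judged then, once.
The state is a dict: "time_s": time; "q": joint angles; "joint_velocities": joint speeds; "joint_torque": joint torques, N m; "eef_pos": TCP position; "tcp_rot": TCP orientation; "ft_force": force on the tool from outside, world axes, zero at the start; "torque": the same for the moment, N m; "opening": finger opening in m; "grasp_force": force on a finger pad.
Only numpy, scipy, OpenCV 4.12 (cv2) and the standard library are available. Lean on these libraries where they do the work, as an engineer would, in place of code of your own. Each camera call takes 0.05 s, during which the arm holds its last target. There are 200 camera calls.

## Working session

There is one attempt and no reset: what is moved stays moved. The work goes in short steps, each a Python script; the robot and the scene stay as the last script left them, time stands still between calls to the robot, and variables do not carry over. Pictures are saved under pics/ and viewed, at most 10 in all, crops included, and the job is handed in when it is done.

```bash
ls; mkdir -p pics; python3 - <<'E'
from plant import *
import cv2,numpy as np
for n in("scene","top"):
    im,d=get_image(n); cv2.imwrite(f"pics/{n}0.png",im[:,:,::-1]); np.savez(f"pics/{n}0.npz",im=im,d=d)
    c=get_calibration(n); print(n,c["intrinsics"],c["dist_coeffs"],c["world_from_camera"],(d>0).mean())
s=observe();print(s)
E
```

```text
pics
scene [[495.07869853   0.         320.66123879]
 [  0.         495.07869853 197.75841339]
 [  0.           0.           1.        ]] [-0.11112297  0.          0.          0.          0.        ] [[ 0.40252041  0.62490946 -0.66892861  1.54602936]
 [ 0.91518307 -0.2584077   0.30929825 -0.46657435]
 [ 0.0204271  -0.73669099 -0.67592094  1.09058498]
 [ 0.          0.          0.          1.        ]] 0.9959296875
top [[390.82995439   0.         315.31402146]
 [  0.         390.82995439 203.14682498]
 [  0.           0.           1.        ]] [-0.02355955  0.          0.          0.          0.        ] [[ 0.00323122 -0.9923491   0.12342135  0.4507574 ]
 [-0.99997709 -0.00247242  0.0063007   0.00326367]
 [-0.00594734 -0.12343888 -0.99233435  1.11119153]
 [ 0.          0.          0.          1.        ]] 0.99603125
{'time_s': 0.1, 'q': array([-1.23410460e+00,  2.21168713e-01,  1.52751996e+00,  1.02845823e-06,
        1.39470174e+00, -1.26074801e-01]), 'joint_velocities': array([ 0.00122665, -0.00095205, -0.00080575,  0.00258852, -0.00032024,
       -0.0009194 ]), 'joint_torque': array([ 1.57180886e-03, -4.98244572e+01, -3.90545511e+01, -2.11173251e-04,
        5.64353017e-03,  3.40875454e-05]), 'eef_pos': array([ 0.27885249, -0.55875954,  0.24898301]), 'tcp_rot': array([-3.13980929e+00, -2.27056553e-04,  4.62766149e-01]), 'ft_force': array([-0.26092658, -0.51940264, -0.69262276]), 'torque': array([-0.00599852,  0.00591795,  0.08555491]), 'grasp_force': 0.0, 'opening': 0.08540138888882193}
```

View pics/scene0.png

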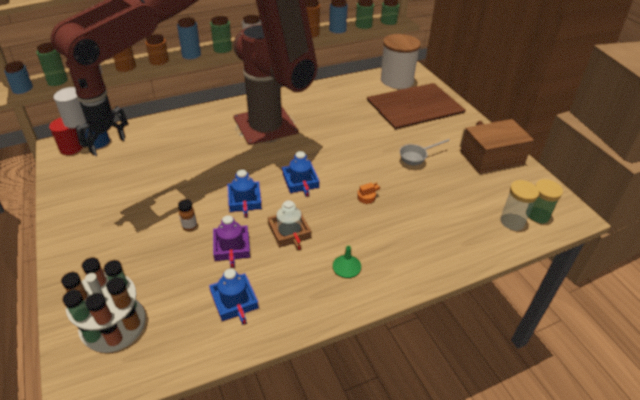

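View pics/top0.png

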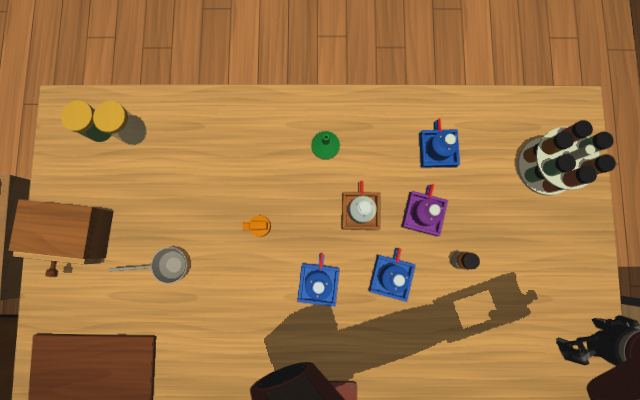

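Candidates: for the top, the orange spout top at top-view (258,226), against the yellow jar lids at (78,117) and (110,117). For the holder, the wooden one at (361,210), against the blue ones at (440,148), (393,277) and (318,284) and the purple one at (427,213). By the description I choose (258,226) and (361,210). Scene view shows them at (368,193) and (290,225). Next I measure both and check with a close crop.

```bash
cat > h.py <<'E'
import cv2,numpy as np
from plant import *
C={n:get_calibration(n) for n in("scene","top")}
def rays(n,px):
    c=C[n];u=cv2.undistortPoints(np.float64(px).reshape(-1,1,2),c["intrinsics"],c["dist_coeffs"])[:,0]
    return np.c_[u,np.ones(len(u))]
def plane(n,px,z):
    T=C[n]["world_from_camera"];r=rays(n,px)@T[:3,:3].T;o=T[:3,3]
    return o+r*((z-o[2])/r[:,2])[:,None]
def cloud(n,d,m):
    v,u=np.nonzero(m&(d>0));T=C[n]["world_from_camera"]
    return (rays(n,np.c_[u,v])*d[v,u][:,None])@T[:3,:3].T+T[:3,3]
def tri(p1,p2):  # top px, scene px
    A=[];b=[]
    for n,p in(("top",p1),("scene",p2)):
        T=C[n]["world_from_camera"];r=T[:3,:3]@rays(n,[p])[0];r/=np.linalg.norm(r);P=np.eye(3)-np.outer(r,r);A.append(P);b.append(P@T[:3,3])
    A=np.vstack(A);b=np.hstack(b);x=np.linalg.lstsq(A,b,rcond=None)[0];return x,np.linalg.norm(A@x-b)
def blob(hsv,lo,hi,win):
    m=cv2.inRange(hsv,np.array(lo),np.array(hi))>0;w=np.zeros_like(m);u0,v0,u1,v1=win;w[v0:v1,u0:u1]=1;return m&w
E
cat > m.py <<'E'
from h import *
W={"top":((235,205,280,245),(335,175,388,236)),"scene":((350,175,388,208),(262,198,318,252))}
out=[]
for n in("top","scene"):
    f=np.load(f"pics/{n}0.npz");im,d=f["im"],f["d"];hsv=cv2.cvtColor(im,cv2.COLOR_RGB2HSV)
    o=blob(hsv,(5,180,120),(20,255,255),W[n][0]);r=blob(hsv,(170,150,100),(180,255,255),W[n][1])|blob(hsv,(0,190,100),(4,255,255),W[n][1])
    p=cloud(n,d,o);print(n,"orange n",len(p),"z pct",np.percentile(p[:,2],[2,25,50,75,98]).round(4),"centroid px",np.argwhere(o).mean(0)[::-1])
    hi=p[p[:,2]>.04]; print(" block pts",len(hi),hi.mean(0).round(4),hi.min(0).round(4),hi.max(0).round(4))
    print(" all",p.min(0).round(4),p.max(0).round(4))
    q=cloud(n,d,r);print(" red n",len(q),q.mean(0).round(4),q.min(0).round(4),q.max(0).round(4),"px",np.argwhere(r).mean(0)[::-1])
    w=np.zeros(o.shape,bool);u0,v0,u1,v1=W[n][1];w[v0:v1,u0:u1]=1
    q=cloud(n,d,w);
    for a,b in((.1,.13),(.06,.1),(.026,.04)):
        k=q[(q[:,2]>a)&(q[:,2]<b)];print(" holder z",a,b,len(k),np.median(k,0).round(4),k.min(0).round(4),k.max(0).round(4), "rect",cv2.minAreaRect(np.float32(k[:,:2]*1000)))
    for u0,v0,u1,v1 in W[n]:
        out.append(cv2.resize(im[v0-3:v1+3,u0-3:u1+3],(390,290),interpolation=cv2.INTER_CUBIC))
cv2.imwrite("pics/crop1.png",np.vstack([np.hstack(out[:2]),np.hstack(out[2:])])[:,:,::-1])
E
python3 m.py
```

```text
top orange n 408 z pct [0.0213 0.0261 0.0299 0.0529 0.0568] centroid px [257.28850856 225.65770171]
 block pts 155 [0.5212 0.1677 0.0532] [0.5111 0.1426 0.0405] [0.5334 0.2074 0.0604]
 all [ 0.4934  0.1384 -0.0022] [0.5546 0.2095 0.0604]
 red n 27 [ 0.6295 -0.1183  0.0349] [ 0.6107 -0.12    0.022 ] [ 0.6472 -0.1159  0.0386] px [361.40740741 187.2962963 ]
 holder z 0.1 0.13 191 [ 0.5648 -0.1162  0.11  ] [ 0.5406 -0.1379  0.1003] [ 0.5847 -0.0962  0.1173] rect ((566.7545776367188, -116.2857666015625), (42.032569885253906, 40.7316780090332), 57.270111083984375)
 holder z 0.06 0.1 382 [ 0.5588 -0.1114  0.0763] [ 0.5296 -0.1526  0.0615] [ 0.6004 -0.0827  0.1   ] rect ((564.9539794921875, -116.62187194824219), (69.64051818847656, 70.06197357177734), 45.127567291259766)
 holder z 0.026 0.04 481 [ 0.5637 -0.1162  0.0318] [ 0.5131 -0.1699  0.0265] [ 0.6473 -0.0663  0.0394] rect ((580.1981811523438, -118.3383560180664), (103.49137115478516, 134.25257873535156), 89.74210357666016)
scene orange n 286 z pct [0.0077 0.0237 0.0312 0.0461 0.0569] centroid px [367.29065744 192.74740484]
 block pts 10
[... 163 characters left out ...]
128 -0.1222  0.0091] [ 0.6514 -0.1038  0.0396] px [296.85185185 238.55555556]
 holder z 0.1 0.13 127 [ 0.574  -0.119   0.1106] [ 0.55   -0.1359  0.1003] [ 0.5886 -0.0972  0.1174] rect ((569.2153930664062, -116.54132843017578), (38.46989059448242, 38.567893981933594), 2.38065505027771)
 holder z 0.06 0.1 329 [ 0.584  -0.1251  0.0766] [ 0.5314 -0.1542  0.0603] [ 0.6052 -0.0819  0.0999] rect ((569.1461181640625, -117.13520812988281), (67.70693969726562, 72.12294006347656), 69.0938949584961)
 holder z 0.026 0.04 387 [ 0.5973 -0.132   0.0319] [ 0.5127 -0.1699  0.0261] [ 0.6519 -0.0651  0.0397] rect ((582.5791015625, -117.4483871459961), (104.92211151123047, 138.68405151367188), 89.10313415527344)
```

View pics/crop1.png

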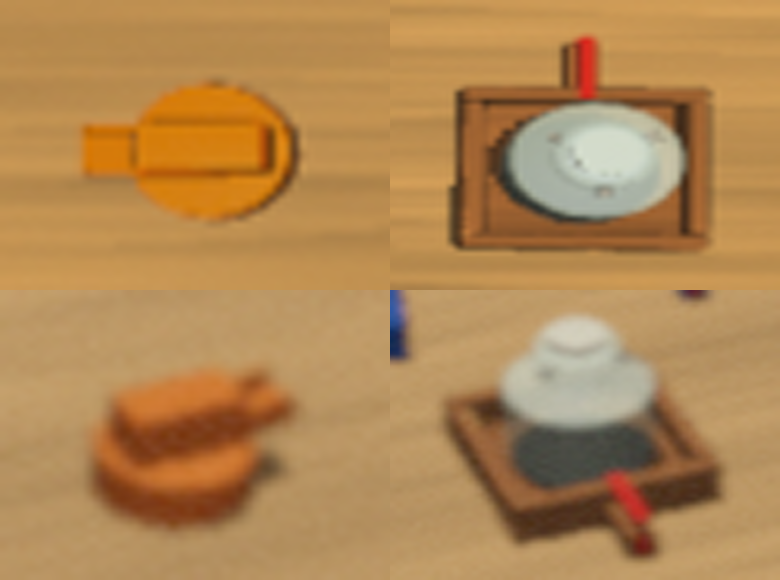

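The crop confirms both choices: the orange top has its spout to the left (world +y), and the wooden holder has its red pointer up (world +x). Heights match the text: block about 54 mm, pointer about 34 mm, neck and seal 108–113 mm. Next I refine centres and yaws.

```bash
cat > m2.py <<'E'
from h import *
from scipy.optimize import least_squares
exec([l for l in open("m.py") if l.startswith("W=")][0])
def circ(p):
    h=cv2.convexHull(np.float32(p[:,:2])*1000)[:,0];f=lambda x:np.hypot(*(h-x[:2]).T)-x[2]
    return least_squares(f,[*h.mean(0),30],loss="soft_l1").x.round(1)
for n in("top","scene"):
    f=np.load(f"pics/{n}0.npz");im,d=f["im"],f["d"];hsv=cv2.cvtColor(im,cv2.COLOR_RGB2HSV)
    o=blob(hsv,(5,180,120),(20,255,255),W[n][0]);r=blob(hsv,(170,150,100),(180,255,255),W[n][1])|blob(hsv,(0,190,100),(4,255,255),W[n][1])
    p=cloud(n,d,o);s=p[(p[:,2]>.021)&(p[:,2]<.029)&(p[:,1]<.19)];print(n,"skirt",circ(s),len(s))
    b=p[(p[:,2]>.050)]
    c,(w,hh),a=cv2.minAreaRect(np.float32(b[:,:2]*1000));print(" block rect",np.round(c,1),w,hh,a,"meanz",np.median(b[:,2]))
    b2=b[b[:,2]>.0525];l=cv2.fitLine(np.float32(b2[:,:2]),cv2.DIST_L2,0,.01,.01).ravel();print(" block line angle",np.arctan2(l[1],l[0]),l[2:])
    sp=p[(p[:,1]>.193)&(p[:,2]>.025)];print(" spout",sp.mean(0).round(4),sp.max(0).round(4),len(sp))
    w=np.zeros(o.shape,bool);u0,v0,u1,v1=W[n][1];w[v0:v1,u0:u1]=1;q=cloud(n,d,w)
    print(" seal",circ(q[q[:,2]>.1115]),np.median(q[q[:,2]>.1115,2])," neck",circ(q[q[:,2]>.1]))
    t=q[(abs(q[:,2]-.032)<.0035)&(abs(q[:,0]-.567)<.056)&~((q[:,0]>.61)&(abs(q[:,1]+.118)<.009))];c,s,a=cv2.minAreaRect(np.float32(t[:,:2]*1000));print(" tray",np.round(c,1),s,a)
    k=q[(abs(q[:,2]-.032)<.0035)]
    for nm,col,sg in(("y-",1,-1),("y+",1,1),("x-",0,-1),("x+",0,1)):
        oc=1-col;ctr=(.567,-.118);e=[]
        for v in np.arange(-.042,.043,.004):
            z=t[abs(t[:,oc]-ctr[oc]-v)<.003]
            if len(z):e.append((v,sg*(sg*z[:,col]).max()))
        e=np.array(e);print("  edge",nm,np.polyfit(e[:,0],e[:,1],1).round(4))
    rr=cloud(n,d,r);rr=rr[rr[:,2]>.03];l=cv2.fitLine(np.float32(rr[:,:2]),cv2.DIST_HUBER,0,.01,.01).ravel();print(" red",l, rr.mean(0))
f=lambda n:np.load(f"pics/{n}0.npz")
print(tri((257.29,225.66),(367.29,192.75)), tri((361.41,187.30),(296.85,238.56)))
for y in(1.5708,-1.5708):
  for pos,l in(((.522,.166,.15),[y]),((.567,-.117,.15),[y+a for a in(-1.57,-1.2,-.9,-.3,0,.3,.9,1.2,1.57,2.8)])):
    for a in l:
        j=inverse_kinematics(pos,[np.pi,0,a]);print(pos,round(a,2),None if j is None else np.round(j,2))
E
python3 m2.py
```

```text
top skirt [522.  166.9  29.2] 184
 block rect [522.  165.2] 22.073354721069336 44.09077453613281 1.6159154176712036 meanz 0.054164873256769
 block line angle -1.5557559 [0.52102256 0.16536137]
 spout [0.5218 0.2014 0.0376] [0.5311 0.2095 0.0487] 51
 seal [ 565.1 -117.8   13.4] 0.11397013814925172  neck [ 565.2 -117.4   19.7]
 tray [ 565.1 -118. ] (102.8911361694336, 103.62879943847656) 89.8292007446289
  edge y- [ 0.0128 -0.1673]
  edge y+ [-0.0052 -0.0668]
  edge x- [0.0164 0.5138]
  edge x+ [0.042  0.6141]
 red [ 0.999791    0.02044189  0.6283566  -0.11769532] [ 0.62883549 -0.11837363  0.03534883]
scene skirt [529.8 164.3  26.7] 77
 block rect [526.9 166.3] 19.62801742553711 46.916263580322266 2.9827117919921875 meanz 0.05385869152250411
 block line angle -1.5411108 [0.5290011  0.16527514]
 spout [0.5262 0.201  0.0398] [0.5365 0.2086 0.0439] 19
 seal [ 566.5 -117.9   14. ] 0.11408567635433631  neck [ 569.1 -116.8   19.4]
 tray [ 567.8 -117.2] (104.90545654296875, 109.09017944335938) 89.10313415527344
  edge y- [-0.0193 -0.1682]
  edge y+ [ 0.2203 -0.0698]
  edge x- [1.0965 0.5735]

[... 888 characters left out ...]
) 3.14 [-0.34  0.2   1.74  0.    1.2  -1.91]
(0.567, -0.117, 0.15) 4.37 None
(0.522, 0.166, 0.15) -1.57 None
(0.567, -0.117, 0.15) -3.14 [-0.34  0.2   1.74  0.    1.2  -1.91]
(0.567, -0.117, 0.15) -2.77 [-0.34  0.2   1.74  0.    1.2  -2.28]
(0.567, -0.117, 0.15) -2.47 [-0.34  0.2   1.74  0.    1.2  -2.58]
(0.567, -0.117, 0.15) -1.87 None
(0.567, -0.117, 0.15) -1.57 None
(0.567, -0.117, 0.15) -1.27 [-0.34  0.2   1.74 -0.    1.2   2.5 ]
(0.567, -0.117, 0.15) -0.67 [-0.34  0.2   1.74 -0.    1.2   1.9 ]
(0.567, -0.117, 0.15) -0.37 [-0.34  0.2   1.74 -0.    1.2   1.6 ]
(0.567, -0.117, 0.15) -0.0 [-0.34  0.2   1.74 -0.    1.2   1.23]
(0.567, -0.117, 0.15) 1.23 [-0.34  0.2   1.74 -0.    1.2   0.  ]
```

Measured: top axis (0.524, 0.1665), block along yaw ≈1.59. Neck axis (0.5665, −0.1175), holder pointer direction ≈ −0.005 rad. Sizes and heights check out, so I grasp now.

```bash
python3 - <<'E'
from h import *
def st(t):s=observe();print(t,round(s["time_s"],2),s["eef_pos"].round(4),s["tcp_rot"].round(3),s["ft_force"].round(2),round(s["opening"],4),round(s["grasp_force"],1))
R=[np.pi,0,1.59]
movep([.524,.1665,.11],R);st("above")
print(move_l([.524,.1665,.048],feed=.1,max_force=6));st("down")
gripper_to(.0,50);st("grip")
move_l([.524,.1665,.17],feed=.15);st("lift")
movep([.5665,-.1175,.19],[np.pi,0,1.32]);st("over")
for n in("scene","top"):
    im,d=get_image(n);np.savez(f"pics/{n}1.npz",im=im,d=d)
    u,v=(290,215) if n=="scene" else (365,205)
    cv2.imwrite(f"pics/{n}1.png",cv2.resize(im[v-55:v+45,u-65:u+65],None,fx=5,fy=5,interpolation=cv2.INTER_CUBIC)[:,:,::-1])
E
```

```text
above 2.84 [0.5245 0.1658 0.1102] [3.141 0.    1.589] [ 0.14 -0.18  0.66] 0.0857 0.0
False
down 3.61 [0.5244 0.1665 0.0483] [ 3.141 -0.     1.59 ] [-0.02  0.    0.11] 0.0856 0.0
grip 4.21 [0.5244 0.1666 0.0485] [ 3.141 -0.     1.59 ] [0.43 0.21 2.66] 0.0213 50.3
lift 5.17 [0.5231 0.1664 0.1688] [-3.139  0.     1.59 ] [ 0.07  0.34 -0.89] 0.0211 49.7
over 6.28 [ 0.5663 -0.1164  0.1894] [-3.140e+00 -1.000e-03  1.321e+00] [ 0.3   0.32 -1.45] 0.021 49.7
```

View pics/scene1.png

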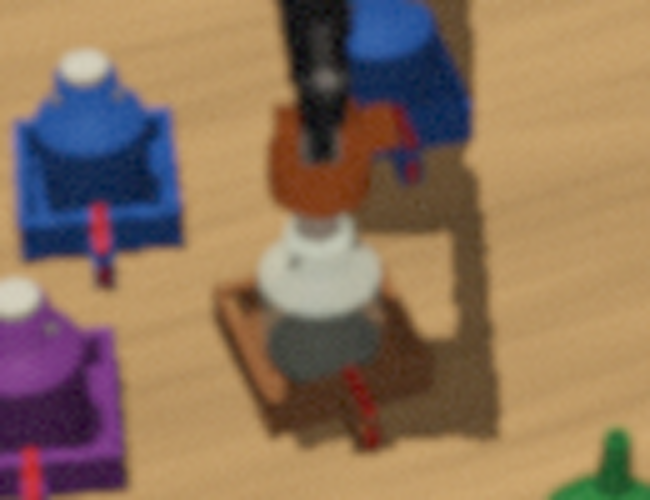

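The top is held level with its skirt over the neck; skirt bottom is at crop (318,205) and the neck at (320,230). Next I lower it by feel onto the pins.

```bash
cat >> h.py <<'E'
def st(t=""):s=observe();print(t,round(s["time_s"],2),s["eef_pos"].round(4),s["tcp_rot"].round(3),s["ft_force"].round(2),s["torque"].round(2),round(s["opening"],4));return s
E
python3 - <<'E'
from h import *
move_l([.5665,-.1175,.165],feed=.1);hold(.2);st("pre")
print(move_l([.5665,-.1175,.144],feed=.03,max_force=4));st("contact");hold(.2);st("settled")
E
```

```text
pre 6.98 [ 0.567  -0.1176  0.1658] [3.14 0.   1.32] [-0.83  0.31 -1.13] [ 0.   -0.03 -0.02] 0.0213
True
contact 7.61 [ 0.5664 -0.1175  0.1455] [-3.141  0.     1.32 ] [-0.6  -0.75  5.41] [0.04 0.08 0.  ] 0.0214
settled 7.81 [ 0.5664 -0.1175  0.1458] [-3.141  0.     1.32 ] [-0.79  0.73  5.11] [-0.    0.17  0.01] 0.0212
```

```bash
python3 - <<'E'
from h import *
z=.1455;L=[];y=1.32
while y>.40:
    y-=.04;movep([.5665,-.1175,z],[np.pi,0,y]);s=observe();f=s["ft_force"];L.append((round(y,2),*f.round(1),round(s["torque"][2],2)))
    if f[2]<2.2 or s["time_s"]>22: break
for l in L:print(*[float(x) for x in l])
st("end")
E
```

```text
1.28 -0.8 -0.6 3.6 -0.04
1.24 -0.9 -0.6 5.1 -0.05
1.2 -0.6 -0.3 4.7 -0.02
1.16 -0.5 -0.8 5.6 -0.01
1.12 0.6 0.1 4.9 -0.07
1.08 0.1 -1.3 5.1 -0.12
1.04 2.0 0.2 5.0 -0.05
1.0 2.0 -1.4 3.8 0.02
0.96 0.7 -0.2 1.6 -0.16
end 10.06 [ 0.5657 -0.1173  0.1447] [-3.14e+00  1.00e-03  9.62e-01] [ 0.73 -0.24  1.56] [-0.09 -0.08 -0.16] 0.0211
```

```bash
python3 - <<'E'
from h import *
for y in(.92,.89,.95,.86):
    movep([.5665,-.1175,.1452],[np.pi,0,y]);st("yaw %.2f"%y)
    hit=move_l([.5665,-.1175,.1400],feed=.015,max_force=3.5);s=st("low %s"%hit)
    if s["eef_pos"][2]<.1415: break
E
```

```text
yaw 0.92 10.31 [ 0.5658 -0.1173  0.1442] [-3.14e+00  1.00e-03  9.22e-01] [-0.26 -0.7  -1.72] [-0.17 -0.07 -0.09] 0.0211
low False 10.81 [ 0.5662 -0.1174  0.1398] [-3.141  0.     0.92 ] [-0.07 -0.29 -0.77] [-0.11  0.12  0.01] 0.0207
```

```bash
python3 - <<'E'
from h import *
z=.1395
while z>.1345:
    z-=.0005;move_l([.5665,-.1175,z],feed=.01);hold(.05)
    f=np.mean([observe()["ft_force"][2],(hold(.03),observe()["ft_force"][2])[1]]);print(round(z,4),f.round(1),end="; ")
    if f>4.8:break
st("pressed");print("z",z)
E
```

```text
0.139 0.5; 0.1385 0.5; 0.138 1.7; 0.1375 2.5; 0.137 2.5; 0.1365 4.2; 0.136 4.0; 0.1355 4.7; 0.135 5.2; pressed 13.81 [ 0.5666 -0.1175  0.1352] [ 3.141 -0.     0.92 ] [-1.84 -0.86  5.72] [-0.04  0.37  0.05] 0.0213
z 0.135
```

```bash
python3 - <<'E'
from h import *
y0=.92;z0=.1352
for y in np.linspace(.84,-.005,11):
    z=z0-.0012*(y0-y)
    movep([.5665,-.1175,z],[np.pi,0,y]);s=observe();print(round(y,3),s["eef_pos"].round(4),round(s["tcp_rot"][2],3),s["ft_force"].round(1),s["torque"].round(2))
    if abs(s["torque"][2])>1.5 or abs(s["ft_force"]).max()>20:print("STOP");break
hold(.3);st("end")
im,d=get_image("top");np.savez("pics/top2.npz",im=im,d=d);cv2.imwrite("pics/top2.png",cv2.resize(im[150:250,300:430],None,fx=5,fy=5,interpolation=cv2.INTER_CUBIC)[:,:,::-1])
E
```

```text
0.84 [ 0.5668 -0.1176  0.1354] 0.84 [-2.1  0.6  5.7] [-0.01  0.32 -0.06]
0.756 [ 0.5667 -0.1177  0.1353] 0.755 [-0.9 -1.7  5. ] [-0.16  0.32 -0.03]
0.671 [ 0.5666 -0.1178  0.1351] 0.67 [-1.8  0.1  5.3] [-0.18  0.4  -0.03]
0.586 [ 0.5667 -0.1178  0.1351] 0.586 [-2.6 -0.9  6.4] [-0.19  0.47 -0.05]
0.502 [ 0.5667 -0.1177  0.135 ] 0.501 [-1.4 -0.2  5.6] [-0.18  0.4  -0.02]
0.418 [ 0.5668 -0.1177  0.135 ] 0.417 [-1.7  0.   5.6] [-0.11  0.35 -0.02]
0.333 [ 0.5669 -0.1177  0.1349] 0.333 [-1.8 -1.   6.2] [-0.1   0.32 -0.04]
0.249 [ 0.567  -0.1178  0.1349] 0.248 [-1.3 -1.7  5.5] [-0.16  0.28 -0.02]
0.164 [ 0.5668 -0.1179  0.1347] 0.164 [-1.4 -1.4  5.5] [-0.24  0.39 -0.05]
0.08 [ 0.5667 -0.118   0.1346] 0.079 [-2.  -0.2  5.6] [-0.22  0.45 -0.05]
-0.005 [ 0.5667 -0.1179  0.1345] -0.006 [-2.4 -0.1  6.5] [-0.17  0.46 -0.06]
end 16.86 [ 0.5667 -0.1178  0.1345] [ 3.141 -0.    -0.005] [-2.5  -1.16  6.28] [-0.18  0.52 -0.03] 0.0214
```

View pics/top2.png

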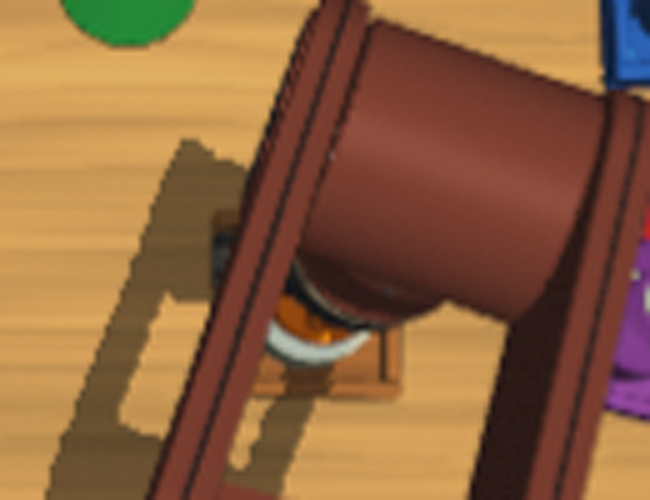

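The arm hides the top in this view; only orange at (310,310) shows. The force stayed constant through the turn, so I check that the thread has caught with a gentle 2 mm lift.

```bash
python3 - <<'E'
from h import *
for z in(.1345,.1338,.1345,.1352,.1359,.1366,.1373):
    move_l([.5665,-.1175,z],feed=.02);hold(.1);f=[]
    for _ in range(3):f.append(observe()["ft_force"]);hold(.02)
    print(z,observe()["eef_pos"].round(4),np.mean(f,0).round(1))
E
```

```text
0.1345 [ 0.5666 -0.1178  0.1348] [-1.9 -1.3  5.7]
0.1338 [ 0.5667 -0.1178  0.1343] [-2.2 -0.8  7.2]
0.1345 [ 0.5666 -0.1178  0.1348] [-2.2 -1.   5.7]
0.1352 [ 0.5666 -0.1177  0.1352] [-2.4 -1.3  4.8]
0.1359 [ 0.5665 -0.1175  0.1358] [-0.9 -1.6  3.6]
0.1366 [ 0.5664 -0.1175  0.1365] [-1.4 -2.2  2.4]
0.1373 [ 0.5664 -0.1175  0.1371] [-0.9 -2.7  0.7]
```

```bash
python3 - <<'E'
from h import *
for z in(.138,.1387,.1394,.140,.1407,.1414):
    move_l([.5665,-.1175,z],feed=.02);hold(.1);f=[]
    for _ in range(3):f.append(observe()["ft_force"]);hold(.02)
    f=np.mean(f,0);print(z,observe()["eef_pos"].round(4),f.round(1))
    if f[2]<-4:break
st()
E
```

```text
0.138 [ 0.5663 -0.1175  0.1377] [-0.5 -2.2 -0.7]
0.1387 [ 0.5663 -0.1174  0.1384] [-0.6 -2.6 -4.2]
 20.51 [ 0.5663 -0.1174  0.1384] [-3.141e+00  1.000e-03 -5.000e-03] [-0.93 -2.65 -3.76] [-0.59  0.09 -0.04] 0.021
```

Pulling up meets resistance (−3 N beyond the weight, where a loose top would show none), so the thread holds. I go back to neutral, let go, retreat and look.

```bash
python3 - <<'E'
from h import *
move_l([.5665,-.1175,.1375],feed=.02);hold(.2);st("neutral")
gripper_to(.05);st("open")
move_l([.5665,-.1175,.23],feed=.12);movep([.45,-.40,.28],[np.pi,0,0]);st("away")
o=[]
for n in("top","scene"):
    im,d=get_image(n);np.savez(f"pics/{n}3.npz",im=im,d=d);u,v=(290,215) if n=="scene" else (362,200)
    o.append(cv2.resize(im[v-40:v+40,u-40:u+40],(400,400),interpolation=cv2.INTER_CUBIC))
    hsv=cv2.cvtColor(im,cv2.COLOR_RGB2HSV);m=blob(hsv,(5,180,80),(20,255,255),(u-28,v-40,u+28,v+40));p=cloud(n,d,m)
    p=p[(p[:,2]>.1)];b=p[p[:,2]>.137];l=cv2.fitLine(np.float32(b[:,:2]),cv2.DIST_HUBER,0,.01,.01).ravel()
    k=p[p[:,0]>.597]
    print(n,len(p),"zmax",np.percentile(p[:,2],[90,98]),"block",len(b),b.mean(0).round(4),"ang",np.arctan(l[1]/l[0]),"spout",k.mean(0).round(4),k.max(0).round(4),len(k), cv2.minAreaRect(np.float32(b[:,:2]*1000)))
cv2.imwrite("pics/end3.png",np.hstack(o)[:,:,::-1])
E
```

```text
neutral 20.96 [ 0.5665 -0.1175  0.1376] [ 3.142 -0.    -0.005] [-0.58 -2.08 -1.1 ] [-0.56  0.4   0.  ] 0.0211
open 21.35 [ 0.5668 -0.1173  0.1377] [-3.141e+00 -1.000e-03 -5.000e-03] [ 0.36  0.77 -0.48] [0.01 0.02 0.02] 0.0502
away 23.46 [ 0.4505 -0.3989  0.2794] [-3.14e+00  0.00e+00  1.00e-03] [ 0.22 -0.5   0.28] [ 0.03 -0.04  0.04] 0.0502
top 474 zmax [0.14347919 0.1454222 ] block 169 [ 0.5643 -0.1171  0.1425] ang -0.022607677 spout [ 0.603  -0.1179  0.1265] [ 0.6111 -0.1071  0.1368] 48 ((564.52685546875, -117.20683288574219), (45.76067352294922, 20.29630470275879), 0.014356005936861038)
scene 289 zmax [0.14384224 0.14601906] block 82 [ 0.5746 -0.1194  0.1426] ang 0.039269175 spout [ 0.6056 -0.1177  0.1279] [ 0.6129 -0.1068  0.139 ] 38 ((581.2208251953125, -118.61566162109375), (63.58023452758789, 21.11655616760254), 0.7628262042999268)
```

View pics/end3.png

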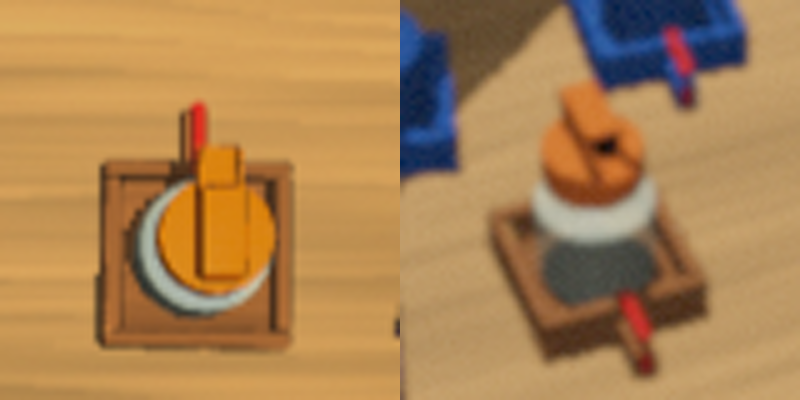

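The top sits level on the jar; its spout tip at (220,160) lines up with the red pointer at (198,120) once parallax is allowed for. Block yaw measures about 0.00, and the block top at about 143 mm puts the underside about 19 mm below the neck.

```bash
python3 -c "
from plant import *
print(job_done())"
```

```text
the job is handed in; nothing more can be done
None
```

The pour-spout top is screwed onto the jar with its spout in line with the red pointer (block yaw about 0.00 rad); a gentle pull showed the thread holding. I let go, backed off and handed in at about 23.5 s without going near the funnel, strainer or spice jar; no verdict came back.

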